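# Build up a rotary switch: cases and spacer sleeve over the upright shaft

### The arm

A 6-joint arm with a two-finger parallel gripper is mounted at the origin on the work surface. World frame = base frame: x ahead of the robot, y to its left, z up, the work surface at z = 0. Lengths are in m, angles in rad, forces in N, time in s.
With the tool pointing down it reaches from about 0.4 to 0.925 m from the base axis. Payload 12.5 kg.
Tool frame: the origin (TCP) lies at the very end of the fingers, on their centre line; the grasp point (between the pads) lies 19 mm behind it; z points along the fingers, y is the line along which they close (so a half turn about z gives the same grasp; the last joint's range is limited). The gripper opens to 95 mm and grips with 3 to 60 N. Pads are 20 mm wide; open, the fingers measure 119 mm over their backs; the gripper's body (75 mm by 180 mm) begins 59 mm behind the grasp point.
Start: joints at [1.037, 0.491, 1.559, -0, 1.092, -0.106], TCP at [0.259, 0.569, 0.215] pointing down, gripper open.
Joint ranges: [-3.1, 3.1], [-0.84, 2.19], [0.05, 2.79], [-1.13, 4.28], [0.06, 2.93], [-2.69, 2.69]. Speed limits (rad/s): [2.22, 2.22, 2.79, 3.14, 3.14, 3.14].

### API

Orientations are given as a unit quaternion [x, y, z, w].
In Python, from station import status, snapshot, get_calibration, manip, spotter gives the robot as it stands. The module is installed in compiled form; this text tells all that it offers.
- The arm moves only by the tool step_arm, never from a script. Its argument "steps" is a list of rows, each a list of 3 entries, a list of its own where there are three numbers: the turn, a rotation vector about the tool's x, y, z in rad, then the shift along the tool's x, y, z in m, then the closure, from 0 (fully open) to 1 (shut). A call has exactly 5 rows; each row is the pose to reach, as a shift and turn from the pose commanded when the call began, along the tool's axes at that moment; what a row does not reach only later rows make up. A row lasts 1/12 s, in which the tool goes at most 41.7 mm and 7.16 degrees, less where a joint would pass 70% of its speed; a pose out of reach is approached as far as the arm can. A call with a gripper value outside its range is refused whole. The fingers move at their own pace and stop on an object; "force" is the grip in N (left out, the last holds). Time passes only in rows, so rows that repeat a pose let the fingers close, or fill a call up. It gives the time, the measured TCP pose, the force, the opening and the grip force at its end, in the units of the state.
- status.read_state(): the state, without advancing time (a new reading comes with each control period).
- snapshot(name): name is "scene" or "top"; returns the picture (480x640x3 uint8, red, green, blue); there is no depth.
- get_calibration(name): a dict with "fx", "fy", "cx", "cy" (pixels), "rvec" (rotation vector, rad) and "tvec" (3), from world to camera coordinates, as OpenCV has them. Camera axes: x right, y down, z forward; pixel columns grow to the right and rows downward; lengths in m; the calibration is good to about 2 mm. A picture is of the moment at which its call begins. get_calibration takes no time and is no camera call.
- manip.sign_off(): hands the job in; it is judged then, once.
Trained networks look in the newest picture that a camera, given by its name, has taken for a name from the list of things; names that differ only in an ending like _2 or _b are one class to them, and where a whole thing is asked for, a point or a joint stands for the part that bears it (a point fixed in the world has none). Each returns a list of dicts, best first, with "score" (0 to 1); they miss things now and then, are a little off and sometimes report something else, mostly with a low value. They report only what shows in the picture. A call takes as long as a camera call. They do not tell look-alikes from the thing itself.
- spotter.trace(camera, target): "mask" (480x640 bool, what is visible of it) and "extent" ([centre column, centre row, width, height] in pixels, round what is visible of it).
The state is a dict: "t": time; "joint_pos": joint angles; "qd": joint speeds; "joint_torque": joint torques, N m; "tcp_pos": TCP position; "eef_rot": TCP orientation; "contact_force": force on the tool from outside, world axes, zero at the start; "ft_torque": the same for the moment, N m; "grip_width": opening from 0.0 (shut) to 1.0 (fully open); "finger_force": force on a finger pad.
Only numpy, scipy, OpenCV 4.12 (cv2) and the standard library are available. Lean on these libraries where they do the work, as an engineer would, in place of code of your own. Each camera call takes 0.05 s, during which the arm holds its last target. There are 200 camera calls.

### The job

Build up the rotary switch on its fixed base: guide the thick grey case down over the upright shaft onto the base, then the thin grey case on top of it, both square with the base so the sides line up, and finally slide the narrow metal spacer sleeve over the shaft end until it rests fully home on the thin case. Carry each part all the way down in the gripper, do not let it drop, and leave the other things on the bench where they are.

Things in the scene. Friction and masses are not known exactly. Their poses are not given: they have to be found in the camera images.
- switch_base: Fixed switch base: steel plate 130 x 100 x 8 mm (x by y) carrying a black block 60 x 46 mm (x by y), whose top is 32 mm above the table, with a steel shaft 16 mm in diameter rising upright from its centre to 92 mm above the table (the last 4 mm tapers to 11 mm). Origin: centre of the plate's underside, on the shaft's axis, at table height. z up; its x axis runs along the block's 60 mm side.
- seat (a point): Point on the shaft's axis at the top face of the black block, 32 mm above the table: the thick case's underside comes here. Axes as the switch base.
- shaft_tip (a point): Centre of the shaft's top end, 60 mm above the block's top face.
- case_thick: Loose closed grey switch case, 60 x 46 x 24 mm (x, y, height), 70 g, with three brass screw heads along each short side and a vertical round bore 20 mm in diameter through its middle. Origin: centre of its underside, on the bore's axis. x along the 60 mm side; grip it across the 46 mm. A half turn about z makes no difference.
- case_thin: Loose closed grey switch case like the thick one but 16 mm high and with two screw heads along each short side: 60 x 46 x 16 mm, 50 g, same 20 mm bore. Origin: centre of its underside, on the bore's axis. x along the 60 mm side.
- sleeve: Loose plain metal spacer sleeve standing on end: outside diameter 30 mm, bore 18 mm (wall 6 mm), 24 mm high, 85 g, the same at both ends. Origin: centre of its lower end, on its axis, z up. Fully home, its top stands 4 mm above the shaft's end.
- collar: Bystander: wide flat metal collar, outside diameter 52 mm, bore 32 mm, 12 mm high. Not part of the job. Origin: centre of its underside.
- tin: Bystander: closed steel tin, diameter 56 mm, 55 mm high. Origin: centre of its underside.
- screwdriver: Bystander: screwdriver lying along its x axis, handle towards its -x.
- pliers: Bystander: red-handled pliers, about 160 mm long, lying along its x axis, handles towards its -x.
- relay: Bystander: small grey relay, 50 x 35 mm, 56 mm high. Origin: centre of its underside.
Things that resemble listed ones, but are neither listed nor needed, are in the scene too. What is shaped like the sleeve but brown or turquoise is not meant. Leave any blue look-alike of the case_thick alone.

How it is judged:
On the way, in this order (a step that is already met when the one before it is completed fails the run):
1. the thick case, still gripped, has been brought down the shaft to the base (within 6 mm) (z of case_thick in the frame of seat between -0.003 and 0.006 m and horizontal distance between case_thick and seat below 0.004 m and contact force between the fingers and case_thick above 0.5 N), for 0.05 s.
2. the thin case, still gripped, has been brought down the shaft to the thick case (within 6 mm), which lies square on the base (z of case_thick in the frame of seat between -0.002 and 0.0025 m and horizontal distance between case_thick and seat below 0.003 m and angle between the x axis of case_thick and the x axis of switch_base, either way round below 0.12 rad and z of case_thin in the frame of seat between 0.021 and 0.03 m and horizontal distance between case_thin and seat below 0.004 m and contact force between the fingers and case_thin above 0.5 N), for 0.05 s.
3. the sleeve, still gripped, has been brought down the shaft to the thin case (within 6 mm), which lies square on the thick case (z of case_thick in the frame of seat between -0.002 and 0.0025 m and horizontal distance between each of case_thick, case_thin and seat below 0.003 m and angle between the x axis of each of case_thick, case_thin and the x axis of switch_base, either way round below 0.12 rad and z of case_thin in the frame of seat between 0.0215 and 0.0265 m and z of sleeve in the frame of seat between 0.037 and 0.046 m and horizontal distance between sleeve and seat below 0.004 m and contact force between the fingers and sleeve above 0.5 N), for 0.05 s.
At the end, for the whole second after the job is handed in: On the shaft, from the base up: thick case, thin case, sleeve, each within 2 mm of its seated height and 3 mm of the shaft's axis, upright within 0.06 rad and at rest; both cases square with the base within 0.12 rad, either way round (z of case_thick in the frame of seat between -0.002 and 0.0025 m and horizontal distance between each of case_thick, case_thin, sleeve and seat below 0.003 m and angle between the x axis of each of case_thick, case_thin and the x axis of switch_base, either way round below 0.12 rad and z of case_thin in the frame of seat between 0.0215 and 0.0265 m and z of sleeve in the frame of seat between 0.0375 and 0.0425 m and linear speed of each of case_thick, case_thin, sleeve below 0.02 m/s and angle between each of case_thick, case_thin, sleeve's own z axis and vertical below 0.06 rad); the robot touches nothing.
It fails at once if collar moved more than 40 mm (distance of collar from where it was at the start of the episode above 0.04 m).
It fails at once if tin moved more than 40 mm (distance of tin from where it was at the start of the episode above 0.04 m).
It fails at once if screwdriver moved more than 40 mm (distance of screwdriver from where it was at the start of the episode above 0.04 m).
It fails at once if pliers moved more than 40 mm (distance of pliers from where it was at the start of the episode above 0.04 m).
It fails at once if relay moved more than 40 mm (distance of relay from where it was at the start of the episode above 0.04 m).
It also fails if it takes over 69 s, if anything falls off the work surface, if the arm or the gripper's body presses on something with over 40 N, if the wrist force passes 120 N, or if a joint passes its speed limit or range.

## Working session

There is one attempt and no reset: what is moved stays moved. The work goes in short steps, Python scripts to look and compute and a tool call to move; the robot and the scene stay as the last step left them, time stands still between calls to the robot, and variables do not carry over. Pictures are saved under pics/ and viewed, at most 10 in all, crops included, and the job is handed in when it is done.

Besides the shell and the picture viewer there is one more tool, called after ">>>" by a JSON object that holds its "api" and its "payload". step_arm: Moves the arm, as the interface text tells. Its arguments: {"type":"object","properties":{"steps":{"type":"array","items":{"type":"array"}},"force":{"type":"number"}},"required":["steps"]}

```bash
mkdir -p pics; ls; cat > h.py <<'E'
import numpy as np, cv2
from station import status, snapshot, get_calibration, manip, spotter
from scipy.spatial.transform import Rotation as R
def cal(n):
    c=get_calibration(n); K=np.array([[c['fx'],0,c['cx']],[0,c['fy'],c['cy']],[0,0,1.]])
    return K,R.from_rotvec(np.ravel(c['rvec'])).as_matrix(),np.ravel(c['tvec'])
def ray(n,px,z):
    K,Rm,t=cal(n); px=np.atleast_2d(px).astype(float)
    d=np.linalg.solve(K,np.c_[px,np.ones(len(px))].T).T@Rm; o=-Rm.T@t
    return o+d*((z-o[2])/d[:,2])[:,None]
def proj(n,P):
    K,Rm,t=cal(n); p=(np.atleast_2d(P)@Rm.T+t)@K.T
    return p[:,:2]/p[:,2:]
def save(name,im): cv2.imwrite('pics/'+name,im[:,:,::-1])
E
python3 - <<'E'
from h import *
for n in('scene','top'):
    save(n+'0.png',snapshot(n)); K,Rm,t=cal(n); print(n,K[0,0],-Rm.T@t, Rm[2])
for n in('scene','top'):
    for o in['switch_base','case_thick','case_thin','sleeve','collar','tin','relay']:
        for d in spotter.trace(n,o): print(n,o,round(d['score'],2),np.round(d['extent']))
s=status.read_state(); print(s['t'],s['tcp_pos'],s['eef_rot'],s['grip_width'])
print(R.from_quat(s['eef_rot']).as_matrix().round(4))
E
```

```text
pics
scene 497.35696881171566 [1.18380063 0.50737452 0.74084985] [-0.60045519 -0.49866273 -0.62513122]
top 484.66927856114273 [0.44969657 0.00583237 1.12611512] [ 0.06661778 -0.00190168 -0.99777676]
scene switch_base 0.61 [342. 251.  63.  55.]
scene case_thick 0.75 [485. 298.  32.  30.]
scene case_thick 0.56 [495. 266.  27.  33.]
scene case_thick 0.53 [341. 250.  63.  60.]
scene case_thin 0.9 [261. 208.  32.  14.]
scene sleeve 0.66 [393. 331.  16.  20.]
scene sleeve 0.55 [412. 360.  20.  22.]
scene sleeve 0.49 [410. 312.  19.  14.]
scene collar 0.84 [238. 246.  28.  18.]
scene tin 0.87 [281. 306.  32.  39.]
scene relay 0.78 [494. 365.  39.  47.]
top switch_base 0.94 [332. 251.  57.  62.]
top case_thick 0.9 [194. 276.  26.  33.]
top case_thick 0.87 [203. 322.  27.  31.]
top case_thick 0.63 [330. 252.  55.  61.]
top case_thick 0.51 [239. 197.  18.  16.]
top case_thin 0.87 [450. 259.  26.  33.]
top sleeve 0.69 [238. 198.  15.  13.]
top sleeve 0.52 [241. 225.  12.  16.]
top sleeve 0.45 [215. 182.  13.  12.]
top collar 0.72 [423. 198.  26.  23.]
top tin 0.75 [327. 155.  20.  28.]
top relay 0.77 [161. 211.  28.  24.]
0.8 [0.25927152 0.56867964 0.21467324] [2.12282729e-01 9.77208290e-01 4.28497772e-05 2.98477957e-06] 0.9986233262273421
[[-9.099e-01  4.149e-01  0.000e+00]
 [ 4.149e-01  9.099e-01  1.000e-04]
 [ 0.000e+00  1.000e-04 -1.000e+00]]
```

View pics/top0.png

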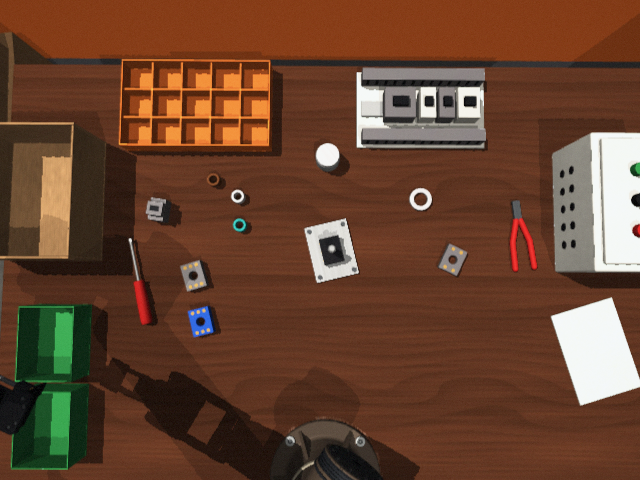

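View pics/scene0.png

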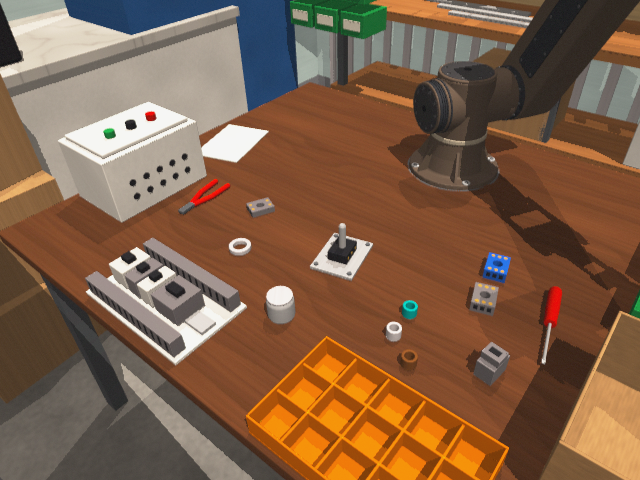

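The top picture shows the fixed base at (332,250). The candidates by pixel:
- **Thick case:** grey (193,276), or the blue look-alike (201,321). I take the grey one.
- **Thin case:** grey at (452,259).
- **Sleeve:** metal (238,197), turquoise (240,225), brown (214,180) or the wide collar (420,199). I take the metal one at (238,197), which is (394,331) in the scene picture.

Next is one close crop, along with model fits.

```bash
cat > fit.py <<'E'
from h import *
from scipy.optimize import minimize
a=np.linspace(0,2*np.pi,40,endpoint=False)
def box(lx,ly,z0,z1): return np.array([[x,y,z] for x in(-lx/2,lx/2) for y in(-ly/2,ly/2) for z in(z0,z1)])
def cyl(d,z0,z1): return np.array([[d/2*np.cos(t),d/2*np.sin(t),z] for t in a for z in(z0,z1)])
def sil(n,M,p,S=8):
    P=M@R.from_rotvec([0,0,p[2]]).as_matrix().T+[p[0],p[1],0]
    return cv2.convexHull(proj(n,P).astype(np.float32))[:,0]
def cost(p,M,masks):
    c=0
    for n,m in masks.items():
        h=sil(n,M,p); ys,xs=np.nonzero(m); x0,y0=min(xs.min(),int(h[:,0].min()))-3,min(ys.min(),int(h[:,1].min()))-3
        w,hh=max(xs.max(),int(h[:,0].max()))+4-x0,max(ys.max(),int(h[:,1].max()))+4-y0
        S=8; r=np.zeros((hh*S,w*S),np.uint8)
        cv2.fillPoly(r,[np.round((h-[x0,y0]+.5)*S-.5).astype(np.int32)],1)
        r=r.reshape(hh,S,w,S).mean((1,3)); mm=m[y0:y0+hh,x0:x0+w].astype(float)
        c+=np.abs(r-mm).sum()/mm.sum()
    return c
def fit(M,masks,p0,yaw=True):
    best=None
    for y in (np.arange(0,np.pi,np.pi/6) if yaw else [0]):
        s=np.array([[p0[0],p0[1],y],[p0[0]+.006,p0[1],y+.1],[p0[0],p0[1]+.006,y-.1],[p0[0]-.004,p0[1]-.004,y+.2]])
        r=minimize(cost,s[0],(M,masks),'Nelder-Mead',options=dict(initial_simplex=s,xatol=1e-4,fatol=1e-4))
        if best is None or r.fun<best.fun: best=r
    return best
def pick(n,o,px):
    L=[d for d in spotter.trace(n,o) if np.hypot(*(np.array(d['extent'][:2])-px))<8]
    return L[0]['mask'] if L else None
E
python3 - <<'E'
from fit import *
T=dict(thick=('case_thick',box(.06,.046,0,.024),(194,276),(485,298)),thin=('case_thin',box(.06,.046,0,.016),(452,259),(261,208)),sleeve=('sleeve',cyl(.03,0,.024),(238,197),(394,331)))
ims={n:snapshot(n) for n in('top','scene')}
tiles=[]
for k,(o,M,pt,ps) in T.items():
    ms={'top':pick('top',o,pt),'scene':pick('scene',o,ps)}
    ms={n:m for n,m in ms.items() if m is not None}
    p0=ray('top',pt,.01)[0]
    for sub in (['top'],['scene'],['top','scene']):
        s={n:ms[n] for n in sub if n in ms}
        if s:
            r=fit(M,s,p0,k!='sleeve'); print(k,sub,r.x.round(4),round(r.fun,3))
    for n,c in(('top',pt),('scene',ps)):
        t=cv2.resize(ims[n][c[1]-25:c[1]+25,c[0]-25:c[0]+25],(250,250),interpolation=cv2.INTER_NEAREST)
        h=(sil(n,M,r.x)-[c[0]-25,c[1]-25]+.5)*5
        cv2.polylines(t,[h.astype(np.int32)],True,(255,0,0),1); tiles.append(t)
tt=np.vstack([np.hstack(tiles[0::2]),np.hstack(tiles[1::2])]); save('crop.png',tt)
big=[cv2.resize(ims[n][c[1]-40:c[1]+40,c[0]-40:c[0]+40],(400,400),interpolation=cv2.INTER_CUBIC) for n,c in(('top',(332,250)),('scene',(342,250)))]
save('base.png',np.hstack(big))
E
```

```text
thick ['top'] [0.4477 0.3015 0.3131] 0.089
thick ['scene'] [0.4471 0.2995 0.3174] 0.051
thick ['top', 'scene'] [0.4476 0.3005 3.4372] 0.174
thin ['top'] [ 0.4875 -0.2903  2.6845] 0.164
thin ['scene'] [ 0.4873 -0.2918 -0.4455] 0.057
thin ['top', 'scene'] [ 0.4872 -0.2911  2.6777] 0.233
sleeve ['scene'] [0.6294 0.2026 0.115 ] 0.117
sleeve ['top', 'scene'] [0.6294 0.2026 0.115 ] 0.117
```

View pics/crop.png

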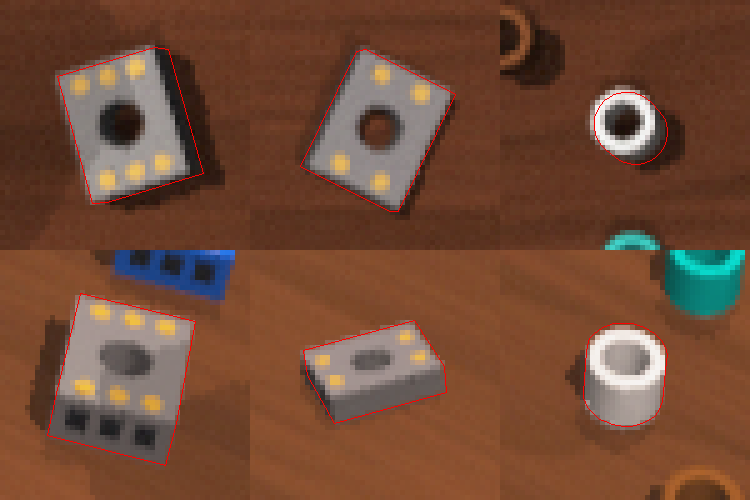

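View pics/base.png

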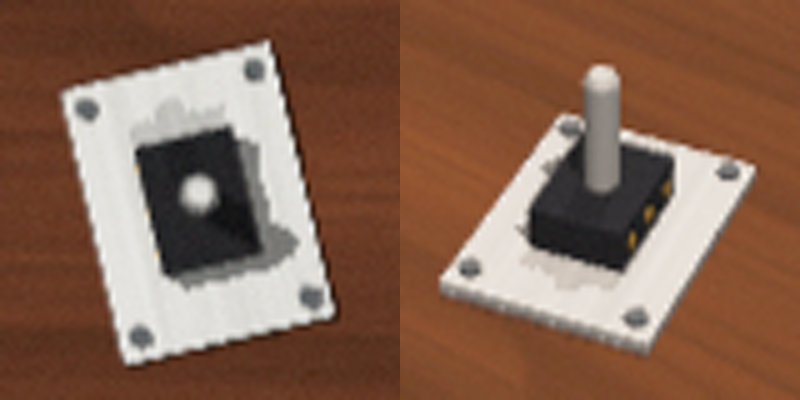

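The crop confirms the choices: the outlines sit on the thick case (three brass heads per side), the thin case (two) and the white metal sleeve. The base picture shows the plate turned by about 0.23 rad, with corners at (62,92), (270,40), (335,318) and (125,366). The shaft tip is at (198,193) in the top crop and (602,66) in the scene crop.

```bash
cat >> h.py <<'E'
def plan(pos,yaw=None):
    """tool-axis shift to world TCP pos and turn about tool z so tool y has world angle yaw (mod pi)"""
    s=status.read_state(); Rm=R.from_quat(s['eef_rot']).as_matrix()
    print('t',round(s['t'],2),'tcp',np.round(s['tcp_pos'],4),'shift',np.round(Rm.T@(np.array(pos)-s['tcp_pos']),4),end=' ')
    a=np.arctan2(Rm[1,1],Rm[0,1])
    if yaw is not None: print('turn z',round(-((yaw-a+np.pi/2)%np.pi-np.pi/2),4),end=' ')
    print('yaw',round(a,4),'j6',round(s['joint_pos'][5],3))
E
python3 - <<'E'
from h import *
from scipy.optimize import least_squares
f=lambda c,o:(np.array(c,float)+.5)/5-.5+o
t=f([[62,92],[270,40],[335,318],[125,366]],[292,210]); s=f([[165,115],[357,168],[248,349],[40,278]],[302,210])
# local corners UL,UR,LR,LL in top picture (x up,y left)
L=np.array([[.065,.05,.008],[.065,-.05,.008],[-.065,-.05,.008],[-.065,.05,.008]])
w=ray('scene',s,.008); print(w.round(3)); wt=ray('top',t,.008); print(wt.round(3))
for n,W in(('top',wt),('scene',w)):
    # match scene corners to top ones by nearness
    idx=[int(np.argmin(np.hypot(*(W-q)[:,:2].T))) for q in wt]
    def res(p): 
        return ((L@R.from_rotvec([0,0,p[2]]).as_matrix().T)[:,:2]+p[:2]-W[idx][:,:2]).ravel()
    r=least_squares(res,[.5,0,.23]); print(n,r.x.round(4),(r.fun*1e3).round(1))
print('tip top',ray('top',f([[198,193]],[292,210]),.092), 'scene', ray('scene',f([[202,70]],[302,210]),.09))
print('sleeve top',ray('top',[[237.5,195.7]],.024))
im=snapshot('top')[185:210,225:250].astype(int); m=im.min(2)>130; ys,xs=np.nonzero(m); print('ring centroid',xs.min()+225,xs.max()+225,ys.min()+185,ys.max()+185)
plan([.4474,.3005,.12],.316+np.pi/2)
E
```

```text
[[ 0.457 -0.074  0.008]
 [ 0.435  0.022  0.008]
 [ 0.563  0.054  0.008]
 [ 0.582 -0.046  0.008]]
[[ 0.559  0.051  0.008]
 [ 0.584 -0.045  0.008]
 [ 0.455 -0.076  0.008]
 [ 0.433  0.021  0.008]]
top [ 0.5076 -0.0122  0.2348] [ 0.2  0.5 -1.3 -0.4  0.9 -0.4  0.2  0.3]
scene [ 0.5091 -0.011   0.2237] [-1.2 -1.6  1.8  0.6 -0.4 -0.7 -0.2  1.6]
tip top [[ 0.50769319 -0.0108438   0.092     ]] scene [[ 0.50406516 -0.01516683  0.09      ]]
sleeve top [[0.6309814  0.20340544 0.024     ]]
ring centroid 231 243 190 202
t 1.25 tcp [0.2593 0.5687 0.2147] shift [-0.2824 -0.166   0.0946] turn z -0.7438 yaw 1.143 j6 -0.106
```

>>> {"api": "step_arm", "payload": {"steps": [[[0, 0, -0.12], [-0.033, -0.019, 0], 0], [[0, 0, -0.24], [-0.066, -0.038, 0], 0], [[0, 0, -0.36], [-0.099, -0.057, 0], 0], [[0, 0, -0.48], [-0.132, -0.076, 0.01], 0], [[0, 0, -0.6], [-0.165, -0.095, 0.02], 0]], "force": 25}}

```text
t: 1.67
tcp_pos: [0.37, 0.4137, 0.1953]
eef_rot: [-0.087, 0.996, 0.0, 0.001]
contact_force: [0.2, 0.3, -0.9]
grip_width: 1.0
finger_force: 0.0
```

```bash
python3 -c "
from h import *
plan([.4474,.3005,.10],.316+np.pi/2)"
```

```text
t 1.67 tcp [0.37   0.4137 0.1953] shift [-0.0565 -0.125   0.0953] turn z -0.1422 yaw 1.7446 j6 -1.023
```

>>> {"api": "step_arm", "payload": {"steps": [[[0, 0, -0.07], [-0.014, -0.031, 0.024], 0], [[0, 0, -0.14], [-0.028, -0.062, 0.048], 0], [[0, 0, -0.142], [-0.042, -0.094, 0.071], 0], [[0, 0, -0.142], [-0.0565, -0.125, 0.0953], 0], [[0, 0, -0.142], [-0.0565, -0.125, 0.0953], 0]]}}

```text
t: 2.08
tcp_pos: [0.447, 0.2967, 0.0962]
eef_rot: [-0.152, 0.988, -0.001, -0.002]
contact_force: [-0.4, -0.0, -0.1]
grip_width: 1.0
finger_force: 0.0
```

```bash
python3 -c "
from h import *
plan([.4474,.3005,.004],.316+np.pi/2)"
```

```text
t 2.08 tcp [0.447  0.2967 0.0962] shift [-0.0019  0.0036  0.0921] turn z -0.0102 yaw 1.8766 j6 -1.413
```

>>> {"api": "step_arm", "payload": {"steps": [[[0, 0, 0], [0, 0, 0.03], 0], [[0, 0, 0], [0, 0, 0.06], 0], [[0, 0, 0], [0, 0, 0.06], 0], [[0, 0, 0], [0, 0, 0.06], 0], [[0, 0, 0], [0, 0, 0.06], 0]]}}

```text
t: 2.5
tcp_pos: [0.4461, 0.3018, 0.041]
eef_rot: [-0.154, 0.988, 0.0, 0.001]
contact_force: [-0.9, -0.8, 0.7]
grip_width: 1.0
finger_force: 0.0
```

```bash
python3 -c "
from h import *
plan([.4474,.3005,.004],.316+np.pi/2)"
```

```text
t 2.5 tcp [0.4461 0.3018 0.041 ] shift [-0.0008 -0.0017  0.037 ] turn z -0.006 yaw 1.8808 j6 -1.409
```

>>> {"api": "step_arm", "payload": {"steps": [[[0, 0, -0.004], [-0.0005, -0.001, 0.018], 0], [[0, 0, -0.004], [-0.0005, -0.001, 0.036], 0], [[0, 0, -0.004], [-0.0005, -0.001, 0.036], 0], [[0, 0, -0.004], [-0.0005, -0.001, 0.036], 0.2], [[0, 0, -0.004], [-0.0005, -0.001, 0.036], 0.4]]}}

```text
t: 2.92
tcp_pos: [0.4471, 0.3009, 0.0054]
eef_rot: [-0.156, 0.988, 0.0, 0.001]
contact_force: [0.8, -0.9, 0.2]
grip_width: 0.91
finger_force: 0.0
```

>>> {"api": "step_arm", "payload": {"steps": [[[0, 0, 0], [0, 0, 0], 0.5], [[0, 0, 0], [0, 0, 0], 0.6], [[0, 0, 0], [0, 0, 0], 0.6], [[0, 0, 0], [0, 0, 0], 0.6], [[0, 0, 0], [0, 0, 0], 0.6]]}}

```text
t: 3.33
tcp_pos: [0.4466, 0.3005, 0.004]
eef_rot: [-0.156, 0.988, 0.0, 0.0]
contact_force: [0.3, 0.0, 1.3]
grip_width: 0.568
finger_force: 0.0
```

```bash
python3 -c "
from h import *
plan([.4474,.3005,.15],.23+np.pi/2);s=status.read_state();print(s['grip_width']*95,s['finger_force'],s['contact_force'])"
```

```text
t 3.33 tcp [0.4466 0.3005 0.004 ] shift [-0.0008 -0.0002 -0.146 ] turn z 0.0835 yaw 1.8843 j6 -1.415
53.94319318344741 0.0 [0.25310646 0.00871251 1.30929367]
```

>>> {"api": "step_arm", "payload": {"steps": [[[0, 0, 0], [0, 0, 0], 0.75], [[0, 0, 0], [0, 0, 0], 0.75], [[0, 0, 0], [0, 0, 0], 0.75], [[0, 0, 0], [0, 0, -0.01], 0.75], [[0, 0, 0], [0, 0, -0.02], 0.75]]}}

```text
t: 3.75
tcp_pos: [0.4463, 0.3003, 0.0241]
eef_rot: [-0.156, 0.988, -0.0, -0.001]
contact_force: [0.5, 0.0, -1.3]
grip_width: 0.483
finger_force: 25.0
```

>>> {"api": "step_arm", "payload": {"steps": [[[0, 0, 0], [0, 0, -0.03], 0.75], [[0, 0, 0], [0, 0, -0.06], 0.75], [[0, 0, 0], [0, 0, -0.09], 0.75], [[0, 0, 0], [0, 0, -0.11], 0.75], [[0, 0, 0], [0, 0, -0.12], 0.75]]}}

```text
t: 4.17
tcp_pos: [0.4472, 0.3008, 0.1474]
eef_rot: [-0.156, 0.988, 0.001, 0.002]
contact_force: [0.0, 0.2, -0.6]
grip_width: 0.483
finger_force: 25.0
```

```bash
python3 -c "
from h import *
plan([.508,-.0117,.14],.23+np.pi/2);s=status.read_state();print(s['grip_width']*95,s['finger_force'],s['contact_force'])"
```

```text
t 4.17 tcp [0.4472 0.3008 0.1474] shift [ 0.0386 -0.316   0.007 ] turn z 0.0836 yaw 1.8844 j6 -1.415
45.88716301865504 24.999803910031915 [ 0.03172661  0.15575958 -0.61835468]
```

>>> {"api": "step_arm", "payload": {"steps": [[[0, 0, 0.02], [0.004, -0.035, 0], 0.75], [[0, 0, 0.04], [0.009, -0.07, 0], 0.75], [[0, 0, 0.06], [0.013, -0.105, 0], 0.75], [[0, 0, 0.08], [0.017, -0.14, 0], 0.75], [[0, 0, 0.084], [0.021, -0.175, 0], 0.75]]}}

```text
t: 4.58
tcp_pos: [0.4803, 0.1259, 0.1438]
eef_rot: [-0.114, 0.993, 0.0, -0.0]
contact_force: [0.9, -0.5, -0.8]
grip_width: 0.483
finger_force: 25.0
```

```bash
python3 -c "
from h import *
plan([.508,-.0117,.14],.23+np.pi/2)"
```

```text
t 4.58 tcp [0.4803 0.1259 0.1438] shift [ 0.0042 -0.1403  0.0038] turn z -0.0013 yaw 1.7995 j6 -1.676
```

>>> {"api": "step_arm", "payload": {"steps": [[[0, 0, 0], [0.001, -0.03, 0], 0.75], [[0, 0, 0], [0.002, -0.06, 0], 0.75], [[0, 0, 0], [0.003, -0.09, 0], 0.75], [[0, 0, 0], [0.004, -0.12, 0], 0.75], [[0, 0, 0], [0.0042, -0.14, 0], 0.75]]}}

```text
t: 5.0
tcp_pos: [0.5083, -0.0121, 0.1437]
eef_rot: [-0.114, 0.993, -0.0, -0.0]
contact_force: [-0.2, 0.1, -1.8]
grip_width: 0.483
finger_force: 25.0
```

>>> {"api": "step_arm", "payload": {"steps": [[[0, 0, 0], [0, 0, 0], 0.75], [[0, 0, 0], [0, 0, 0], 0.75], [[0, 0, 0], [0, 0, 0], 0.75], [[0, 0, 0], [0, 0, 0], 0.75], [[0, 0, 0], [0, 0, 0], 0.75]]}}

```text
t: 5.42
tcp_pos: [0.5081, -0.0089, 0.1437]
eef_rot: [-0.115, 0.993, 0.0, -0.0]
contact_force: [-0.6, -0.4, -0.6]
grip_width: 0.482
finger_force: 25.0
```

```bash
python3 - <<'E'
from h import *
plan([.508,-.0117,.14],.23+np.pi/2)
ims={n:snapshot(n) for n in('top','scene')}
tcp=np.array(status.read_state()['tcp_pos'])
tl=[]
for n in ims:
    c=proj(n,tcp-[0,0,.03])[0].astype(int); print(n,c)
    tl.append(cv2.resize(ims[n][c[1]-40:c[1]+40,c[0]-40:c[0]+40],(400,400),interpolation=cv2.INTER_CUBIC))
save('hover1.png',np.hstack(tl))
E
```

```text
t 5.42 tcp [ 0.5081 -0.0089  0.1437] shift [ 0.0007 -0.0028  0.0037] turn z 0.0009 yaw 1.8017 j6 -1.949
top [330 247]
scene [343 216]
```

View pics/hover1.png

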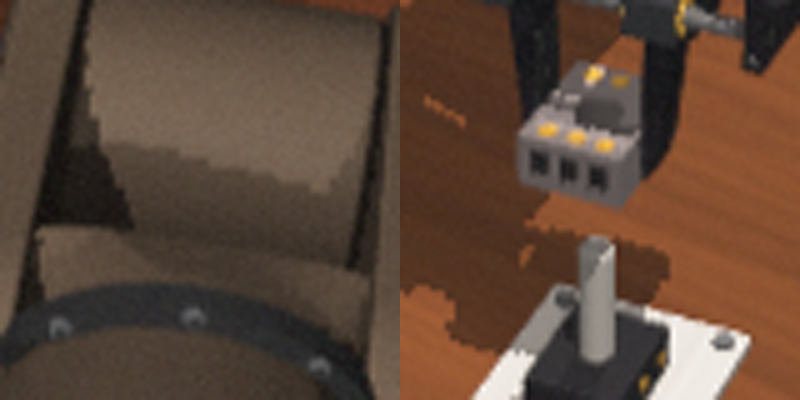

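The top view is blocked by the arm. The scene crop shows the case held at about (580,130), directly above the shaft tip at (597,245). I'll fit the held case's outline against the shaft in the scene camera.

```bash
cat > hover.py <<'E'
from fit import *
from scipy.optimize import minimize
def union(n,parts,p,x0,y0,w,h,S=8):
    r=np.zeros((h*S,w*S),np.uint8)
    for M in parts: cv2.fillPoly(r,[np.round((sil(n,M,p)-[x0,y0]+.5)*S-.5).astype(np.int32)],1)
    return r.reshape(h,S,w,S).mean((1,3))
def shaft_scene(im,yaw=.23):
    """bright shaft pixels, scene view: fit silhouette of shaft z .04-.092 at xy, holding y-depth along view via height"""
    pass
E
python3 - <<'E'
from hover import *
s=status.read_state(); plan([.508,-.0117,.14],.23+np.pi/2)
tcp=np.array(s['tcp_pos']); im=snapshot('scene')
L=spotter.trace('scene','case_thick'); c=proj('scene',tcp)[0]
for d in L: print(round(d['score'],2),np.round(d['extent']))
L=[d for d in L if np.hypot(*(np.array(d['extent'][:2])-c))<20]
z=tcp[2]-.004
if L:
    m=L[0]['mask']; M=box(.06,.046,z,z+.024)
    for y in(.23,):
        r=minimize(lambda q:cost([q[0],q[1],.23],M,{'scene':m}),tcp[:2],method='Nelder-Mead',options=dict(initial_simplex=[tcp[:2],tcp[:2]+[.006,0],tcp[:2]+[0,.006]])); print('case fit',r.x,r.fun)
# shaft columns: per-row bright run in scene near expected shaft
g=im.astype(int)
for z in(.05,.06,.07,.08,.088):
    q=proj('scene',[.508,-.0117,z])[0]; row=int(round(q[1])); seg=g[row,int(q[0])-8:int(q[0])+9].mean(1)
    hs=proj('scene',[[.508+.008*.639,-.0117-.008*.769,z],[.508-.008*.639,-.0117+.008*.769,z]])[:,0]
    print(z,q.round(1),int(q[0])-8,seg.round().astype(int),hs.round(1))
q=proj('scene',[.508,-.0117,.09])[0].astype(int); print(g[q[1]-8:q[1]+6,q[0]].mean(1).round(), q)
E
```

```text
t 5.52 tcp [ 0.5082 -0.0091  0.1438] shift [ 0.0008 -0.0025  0.0038] turn z 0.0007 yaw 1.8015 j6 -1.95
0.88 [340. 204.  28.  29.]
0.85 [496. 267.  25.  33.]
0.55 [393. 331.  17.  22.]
case fit [ 0.50971918 -0.01110275] 0.3179611650485437
0.05 [342.2 239.5] 334 [138 117  70  37  56 107 127 141 146 146 141 129  49  57  66  77 100] [338.6 345.9]
0.06 [342.2 235.9] 334 [ 77  66  63  61  76 106 128 140 145 149 141 131 126 135 102  70  56] [338.6 345.9]
0.07 [342.2 232.4] 334 [ 71  70  52  55  65  99 121 140 144 146 142 128  53  53  52  55  56] [338.5 345.9]
0.08 [342.2 228.7] 334 [ 53  52  54  53  65  97  98 102 136 146 140 130  55  58  56  59  54] [338.5 345.9]
0.088 [342.2 225.8] 334 [ 55  54  55  56  73 107 109 112 110 108 175 176  56  52  58  57  55] [338.5 345.9]
[ 90.  94.  95.  95.  92.  94. 130. 113. 102. 110. 117. 107. 136. 145.] [342 225]
```

>>> {"api": "step_arm", "payload": {"steps": [[[0, 0, 0], [0.001, -0.0013, 0.01], 0.75], [[0, 0, 0], [0.001, -0.0013, 0.02], 0.75], [[0, 0, 0], [0.001, -0.0013, 0.03], 0.75], [[0, 0, 0], [0.001, -0.0013, 0.04], 0.75], [[0, 0, 0], [0.001, -0.0013, 0.04], 0.75]]}}

```text
t: 6.03
tcp_pos: [0.5068, -0.0111, 0.1016]
eef_rot: [-0.115, 0.993, 0.0, -0.001]
contact_force: [-0.2, 0.5, -0.6]
grip_width: 0.481
finger_force: 25.0
```

>>> {"api": "step_arm", "payload": {"steps": [[[0, 0, 0], [0, 0, 0.003], 0.75], [[0, 0, 0], [0, 0, 0.006], 0.75], [[0, 0, 0], [0, 0, 0.008], 0.75], [[0, 0, 0], [0, 0, 0.01], 0.75], [[0, 0, 0], [0, 0, 0.01], 0.75]]}}

```text
t: 6.45
tcp_pos: [0.5076, -0.0113, 0.0935]
eef_rot: [-0.115, 0.993, 0.0, -0.0]
contact_force: [0.6, -0.4, -1.6]
grip_width: 0.483
finger_force: 25.0
```

>>> {"api": "step_arm", "payload": {"steps": [[[0, 0, 0], [0, 0, 0.003], 0.75], [[0, 0, 0], [0, 0, 0.006], 0.75], [[0, 0, 0], [0, 0, 0.009], 0.75], [[0, 0, 0], [0, 0, 0.012], 0.75], [[0, 0, 0], [0, 0, 0.012], 0.75]]}}

```text
t: 6.87
tcp_pos: [0.5074, -0.0113, 0.0811]
eef_rot: [-0.115, 0.993, 0.0, -0.0]
contact_force: [-0.0, 0.1, -0.6]
grip_width: 0.482
finger_force: 25.0
```

```bash
python3 - <<'E'
from h import *
s=status.read_state();print(s['tcp_pos'],s['contact_force'],s['ft_torque']);im=snapshot('scene');save('ins1.png',cv2.resize(im[180:280,290:400],(660,600),interpolation=cv2.INTER_CUBIC))
E
```

```text
[ 0.50738267 -0.01127625  0.08110429] [-0.01010111  0.09212886 -0.55402755] [0.08560191 0.03629006 0.03044008]
```

View pics/ins1.png

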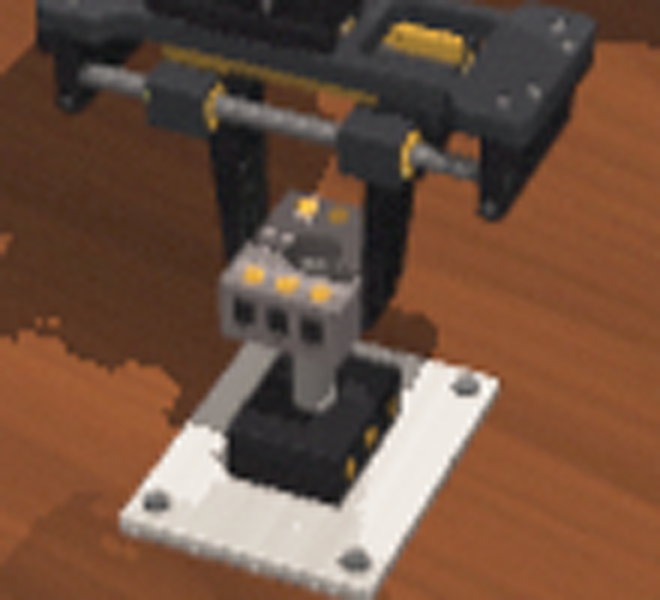

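The case is threaded on the shaft at about (315,370), square with the block below, and there is no side force. I continue down.

>>> {"api": "step_arm", "payload": {"steps": [[[0, 0, 0], [0, 0, 0.01], 0.75], [[0, 0, 0], [0, 0, 0.02], 0.75], [[0, 0, 0], [0, 0, 0.03], 0.75], [[0, 0, 0], [0, 0, 0.038], 0.75], [[0, 0, 0], [0, 0, 0.041], 0.75]]}}

```text
t: 7.33
tcp_pos: [0.5071, -0.0112, 0.039]
eef_rot: [-0.115, 0.993, 0.0, -0.001]
contact_force: [0.2, 0.5, -0.9]
grip_width: 0.479
finger_force: 25.0
```

>>> {"api": "step_arm", "payload": {"steps": [[[0, 0, 0], [0, 0, 0.0015], 0.75], [[0, 0, 0], [0, 0, 0.003], 0.75], [[0, 0, 0], [0, 0, 0.004], 0.75], [[0, 0, 0], [0, 0, 0.0045], 0.75], [[0, 0, 0], [0, 0, 0.0045], 0.75]]}}

```text
t: 7.75
tcp_pos: [0.5077, -0.0113, 0.0364]
eef_rot: [-0.114, 0.993, -0.0, 0.0]
contact_force: [-0.6, -0.1, -0.5]
grip_width: 0.482
finger_force: 25.0
```

>>> {"api": "step_arm", "payload": {"steps": [[[0, 0, 0], [0, 0, 0.0005], 0.75], [[0, 0, 0], [0, 0, 0.001], 0.75], [[0, 0, 0], [0, 0, 0.0015], 0.75], [[0, 0, 0], [0, 0, 0.0015], 0.75], [[0, 0, 0], [0, 0, 0.0015], 0.75]]}}

```text
t: 8.17
tcp_pos: [0.5078, -0.0113, 0.0358]
eef_rot: [-0.115, 0.993, -0.0, 0.001]
contact_force: [-3.1, -0.2, 13.9]
grip_width: 0.482
finger_force: 25.0
```

```bash
python3 - <<'E'
from hover import *
s=status.read_state();plan([.5076,-.0113,.036],.23+np.pi/2);print(s['contact_force'],s['ft_torque'])
im=snapshot('scene');c=proj('scene',[.508,-.0117,.05])[0].astype(int);x,y=c-[55,50];save('seat1.png',cv2.resize(im[y:y+100,x:x+110],(660,600),interpolation=cv2.INTER_CUBIC))
E
```

```text
t 8.17 tcp [ 0.5078 -0.0113  0.0358] shift [ 0.0002  0.     -0.0002] turn z -0.0004 yaw 1.8004 j6 -1.953
[-3.13919838 -0.17121136 13.91048509] [0.22716368 0.68799839 0.00488794]
```

View pics/seat1.png

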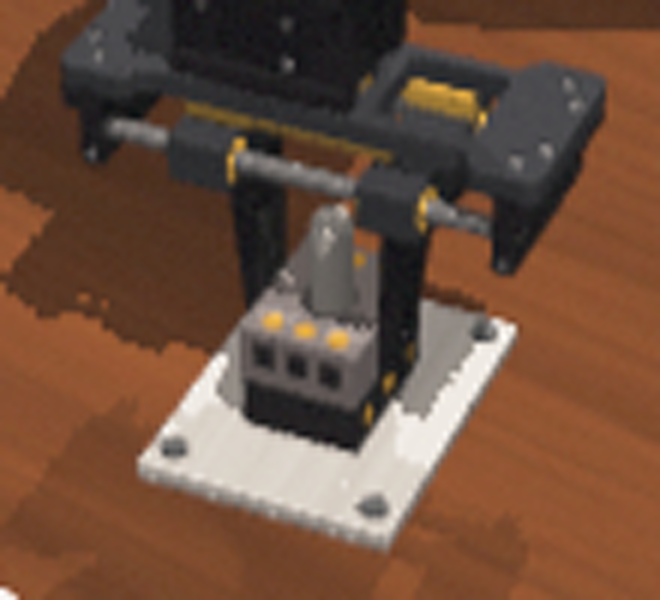

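The case sits flush on the block, square with it, and the wrist feels 14 N of contact. I release and lift.

>>> {"api": "step_arm", "payload": {"steps": [[[0, 0, 0], [0, 0, -0.001], 0.75], [[0, 0, 0], [0, 0, -0.001], 0.75], [[0, 0, 0], [0, 0, -0.001], 0.4], [[0, 0, 0], [0, 0, -0.001], 0.2], [[0, 0, 0], [0, 0, -0.001], 0]]}}

```text
t: 8.63
tcp_pos: [0.5076, -0.0113, 0.0356]
eef_rot: [-0.115, 0.993, 0.0, -0.0]
contact_force: [0.7, 0.7, 1.0]
grip_width: 0.639
finger_force: 0.0
```

>>> {"api": "step_arm", "payload": {"steps": [[[0, 0, 0], [0, 0, 0], 0], [[0, 0, 0], [0, 0, -0.01], 0], [[0, 0, 0], [0, 0, -0.03], 0], [[0, 0, 0], [0, 0, -0.06], 0], [[0, 0, 0], [0, 0, -0.09], 0]]}}

```text
t: 9.05
tcp_pos: [0.5071, -0.0112, 0.127]
eef_rot: [-0.115, 0.993, 0.0, -0.001]
contact_force: [-0.5, -0.1, 0.6]
grip_width: 0.974
finger_force: 0.0
```

```bash
python3 - <<'E'
from h import *
plan([.4873,-.291,.12],-.455+np.pi/2)
E
```

```text
t 9.05 tcp [ 0.5071 -0.0112  0.127 ] shift [ 0.0829 -0.2679  0.0069] turn z 0.6846 yaw 1.8004 j6 -1.953
```

>>> {"api": "step_arm", "payload": {"steps": [[[0, 0, 0.1], [0.009, -0.03, -0.005], 0], [[0, 0, 0.2], [0.019, -0.065, -0.005], 0], [[0, 0, 0.3], [0.03, -0.1, -0.005], 0], [[0, 0, 0.4], [0.04, -0.135, -0.005], 0], [[0, 0, 0.5], [0.05, -0.165, -0.005], 0]]}}

```text
t: 9.47
tcp_pos: [0.4963, -0.1854, 0.1317]
eef_rot: [0.137, 0.991, -0.0, 0.001]
contact_force: [0.3, 0.8, -0.0]
grip_width: 1.002
finger_force: 0.0
```

```bash
python3 - <<'E'
from h import *
plan([.4873,-.291,.06],-.455+np.pi/2)
E
```

```text
t 9.47 tcp [ 0.4963 -0.1854  0.1317] shift [-0.02   -0.104   0.0717] turn z 0.1795 yaw 1.2953 j6 -1.778
```

>>> {"api": "step_arm", "payload": {"steps": [[[0, 0, 0.08], [-0.006, -0.03, 0.015], 0], [[0, 0, 0.16], [-0.012, -0.06, 0.03], 0], [[0, 0, 0.18], [-0.017, -0.085, 0.045], 0], [[0, 0, 0.18], [-0.02, -0.104, 0.06], 0], [[0, 0, 0.18], [-0.02, -0.104, 0.07], 0]]}}

```text
t: 9.88
tcp_pos: [0.4875, -0.292, 0.06]
eef_rot: [0.225, 0.974, -0.0, 0.0]
contact_force: [-0.5, 1.2, 0.4]
grip_width: 0.999
finger_force: 0.0
```

>>> {"api": "step_arm", "payload": {"steps": [[[0, 0, 0], [0, 0, 0.01], 0], [[0, 0, 0], [0, 0, 0.02], 0], [[0, 0, 0], [0, 0, 0.03], 0], [[0, 0, 0], [0, 0, 0.03], 0.2], [[0, 0, 0], [0, 0, 0.03], 0.3]]}}

```text
t: 10.3
tcp_pos: [0.4881, -0.2881, 0.0305]
eef_rot: [0.223, 0.975, 0.0, -0.0]
contact_force: [0.0, 0.3, 0.5]
grip_width: 0.911
finger_force: 0.0
```

```bash
python3 - <<'E'
from h import *
plan([.4873,-.291,.003],-.455+np.pi/2)
E
```

```text
t 10.3 tcp [ 0.4881 -0.2881  0.0305] shift [-0.0005 -0.003   0.0275] turn z 0.0056 yaw 1.1214 j6 -1.771
```

>>> {"api": "step_arm", "payload": {"steps": [[[0, 0, 0.005], [-0.0005, -0.0025, 0.01], 0.3], [[0, 0, 0.005], [-0.0005, -0.0025, 0.02], 0.3], [[0, 0, 0.005], [-0.0005, -0.0025, 0.026], 0.3], [[0, 0, 0.005], [-0.0005, -0.0025, 0.027], 0.4], [[0, 0, 0.005], [-0.0005, -0.0025, 0.027], 0.45]]}}

```text
t: 10.72
tcp_pos: [0.4871, -0.2912, 0.003]
eef_rot: [0.226, 0.974, 0.0, -0.0]
contact_force: [-1.0, -0.2, 0.1]
grip_width: 0.61
finger_force: 0.0
```

```bash
python3 - <<'E'
from h import *
plan([.4873,-.291,.003],-.455+np.pi/2)
E
```

```text
t 10.72 tcp [ 0.4871 -0.2912  0.003 ] shift [-0.0001  0.0003  0.    ] turn z -0.0005 yaw 1.1153 j6 -1.771
```

>>> {"api": "step_arm", "payload": {"steps": [[[0, 0, 0], [0, 0, 0], 0.75], [[0, 0, 0], [0, 0, 0], 0.75], [[0, 0, 0], [0, 0, 0], 0.75], [[0, 0, 0], [0, 0, 0], 0.75], [[0, 0, 0], [0, 0, 0], 0.75]]}}

```text
t: 11.13
tcp_pos: [0.4874, -0.2914, 0.0039]
eef_rot: [0.226, 0.974, -0.0, 0.0]
contact_force: [0.1, 0.9, 1.5]
grip_width: 0.484
finger_force: 25.0
```

Gripped at 46 mm. I lift and go back to the shaft, aiming at the TCP position that worked: (0.5075, -0.0113), tool yaw 1.8004.

>>> {"api": "step_arm", "payload": {"steps": [[[0, 0, 0], [0, 0, -0.02], 0.75], [[0, 0, 0], [0, 0, -0.05], 0.75], [[0, 0, 0], [0, 0, -0.08], 0.75], [[0, 0, 0], [0, 0, -0.11], 0.75], [[0, 0, 0], [0, 0, -0.13], 0.75]]}}

```text
t: 11.55
tcp_pos: [0.4877, -0.2917, 0.1365]
eef_rot: [0.226, 0.974, -0.0, 0.001]
contact_force: [0.2, 0.0, -0.9]
grip_width: 0.484
finger_force: 25.0
```

```bash
python3 - <<'E'
from h import *
plan([.5075,-.0113,.13],.23+np.pi/2)
E
```

```text
t 11.55 tcp [ 0.4877 -0.2917  0.1365] shift [0.1055 0.2605 0.0061] turn z -0.6855 yaw 1.1153 j6 -1.771
```

>>> {"api": "step_arm", "payload": {"steps": [[[0, 0, -0.1], [0.012, 0.03, 0], 0.75], [[0, 0, -0.2], [0.025, 0.062, 0], 0.75], [[0, 0, -0.3], [0.038, 0.094, 0], 0.75], [[0, 0, -0.4], [0.051, 0.126, 0], 0.75], [[0, 0, -0.5], [0.064, 0.158, 0], 0.75]]}}

```text
t: 11.97
tcp_pos: [0.4991, -0.1199, 0.1339]
eef_rot: [-0.024, 1.0, -0.0, 0.0]
contact_force: [1.0, -0.7, -0.2]
grip_width: 0.483
finger_force: 25.0
```

```bash
python3 - <<'E'
from h import *
plan([.5075,-.0113,.13],.23+np.pi/2)
E
```

```text
t 11.97 tcp [ 0.4991 -0.1199  0.1339] shift [-0.0137  0.108   0.0039] turn z -0.181 yaw 1.6198 j6 -1.984
```

>>> {"api": "step_arm", "payload": {"steps": [[[0, 0, -0.08], [-0.004, 0.03, 0], 0.75], [[0, 0, -0.16], [-0.008, 0.06, 0], 0.75], [[0, 0, -0.18], [-0.011, 0.085, 0], 0.75], [[0, 0, -0.18], [-0.0137, 0.108, 0], 0.75], [[0, 0, -0.18], [-0.0137, 0.108, 0], 0.75]]}}

```text
t: 12.38
tcp_pos: [0.5081, -0.0097, 0.1339]
eef_rot: [-0.113, 0.994, 0.0, 0.0]
contact_force: [0.2, 0.2, 0.1]
grip_width: 0.483
finger_force: 25.0
```

>>> {"api": "step_arm", "payload": {"steps": [[[0, 0, 0], [0, 0, 0.005], 0.75], [[0, 0, 0], [0, 0, 0.01], 0.75], [[0, 0, 0], [0, 0, 0.015], 0.75], [[0, 0, 0], [0, 0, 0.02], 0.75], [[0, 0, 0], [0, 0, 0.02], 0.75]]}}

```text
t: 12.8
tcp_pos: [0.5077, -0.0135, 0.1125]
eef_rot: [-0.111, 0.994, 0.0, -0.001]
contact_force: [0.3, 0.7, -1.7]
grip_width: 0.483
finger_force: 25.0
```

```bash
python3 - <<'E'
from h import *
plan([.5076,-.0113,.10],.23+np.pi/2)
E
```

```text
t 12.8 tcp [ 0.5077 -0.0135  0.1125] shift [-0.0004  0.0022  0.0125] turn z -0.0067 yaw 1.7941 j6 -1.951
```

>>> {"api": "step_arm", "payload": {"steps": [[[0, 0, -0.006], [0, 0.002, 0.005], 0.75], [[0, 0, -0.006], [0, 0.002, 0.01], 0.75], [[0, 0, -0.006], [0, 0.002, 0.013], 0.75], [[0, 0, -0.006], [0, 0.002, 0.013], 0.75], [[0, 0, -0.006], [0, 0.002, 0.013], 0.75]]}}

```text
t: 13.22
tcp_pos: [0.5077, -0.0109, 0.1005]
eef_rot: [-0.115, 0.993, 0.0, -0.0]
contact_force: [0.3, -0.6, -1.2]
grip_width: 0.481
finger_force: 25.0
```

```bash
python3 - <<'E'
from h import *
plan([.5076,-.0113,.10],.23+np.pi/2)
E
```

```text
t 13.22 tcp [ 0.5077 -0.0109  0.1005] shift [ 0.0002 -0.0004  0.0005] turn z 0.0006 yaw 1.8014 j6 -1.953
```

>>> {"api": "step_arm", "payload": {"steps": [[[0, 0, 0], [0, 0, 0.003], 0.75], [[0, 0, 0], [0, 0, 0.006], 0.75], [[0, 0, 0], [0, 0, 0.009], 0.75], [[0, 0, 0], [0, 0, 0.012], 0.75], [[0, 0, 0], [0, 0, 0.012], 0.75]]}}

```text
t: 13.63
tcp_pos: [0.5075, -0.0108, 0.0881]
eef_rot: [-0.115, 0.993, 0.0, -0.0]
contact_force: [-0.4, 0.1, -1.0]
grip_width: 0.484
finger_force: 25.0
```

>>> {"api": "step_arm", "payload": {"steps": [[[0, 0, 0], [0, 0, 0.003], 0.75], [[0, 0, 0], [0, 0, 0.006], 0.75], [[0, 0, 0], [0, 0, 0.009], 0.75], [[0, 0, 0], [0, 0, 0.012], 0.75], [[0, 0, 0], [0, 0, 0.012], 0.75]]}}

```text
t: 14.05
tcp_pos: [0.5075, -0.0109, 0.0761]
eef_rot: [-0.115, 0.993, 0.0, -0.0]
contact_force: [0.5, 0.5, 0.2]
grip_width: 0.481
finger_force: 25.0
```

>>> {"api": "step_arm", "payload": {"steps": [[[0, 0, 0], [0, 0, 0.005], 0.75], [[0, 0, 0], [0, 0, 0.01], 0.75], [[0, 0, 0], [0, 0, 0.014], 0.75], [[0, 0, 0], [0, 0, 0.0155], 0.75], [[0, 0, 0], [0, 0, 0.0155], 0.75]]}}

```text
t: 14.47
tcp_pos: [0.5075, -0.0109, 0.0607]
eef_rot: [-0.115, 0.993, 0.0, -0.0]
contact_force: [0.3, 0.6, -0.2]
grip_width: 0.481
finger_force: 25.0
```

>>> {"api": "step_arm", "payload": {"steps": [[[0, 0, 0], [0, 0, 0.0005], 0.75], [[0, 0, 0], [0, 0, 0.001], 0.75], [[0, 0, 0], [0, 0, 0.0015], 0.75], [[0, 0, 0], [0, 0, 0.0015], 0.75], [[0, 0, 0], [0, 0, 0.0015], 0.75]]}}

```text
t: 14.88
tcp_pos: [0.5079, -0.0109, 0.0599]
eef_rot: [-0.115, 0.993, -0.0, 0.0]
contact_force: [-0.2, 0.4, 1.4]
grip_width: 0.483
finger_force: 25.0
```

>>> {"api": "step_arm", "payload": {"steps": [[[0, 0, 0], [0, 0, 0.0005], 0.75], [[0, 0, 0], [0, 0, 0.001], 0.75], [[0, 0, 0], [0, 0, 0.001], 0.75], [[0, 0, 0], [0, 0, 0.001], 0.75], [[0, 0, 0], [0, 0, 0.001], 0.75]]}}

```text
t: 15.3
tcp_pos: [0.5079, -0.0109, 0.0598]
eef_rot: [-0.115, 0.993, -0.0, 0.001]
contact_force: [-4.0, 0.3, 17.3]
grip_width: 0.48
finger_force: 25.0
```

```bash
python3 - <<'E'
from h import *
s=status.read_state();print(s['tcp_pos'],s['contact_force'],s['grip_width'])
im=snapshot('scene');c=proj('scene',[.508,-.0117,.06])[0].astype(int);x,y=c-[55,50];save('seat2.png',cv2.resize(im[y:y+100,x:x+110],(660,600),interpolation=cv2.INTER_CUBIC))
E
```

```text
[ 0.5079136  -0.01088836  0.05981641] [-3.99896003  0.29207563 17.29651372] 0.47963600584454247
```

View pics/seat2.png

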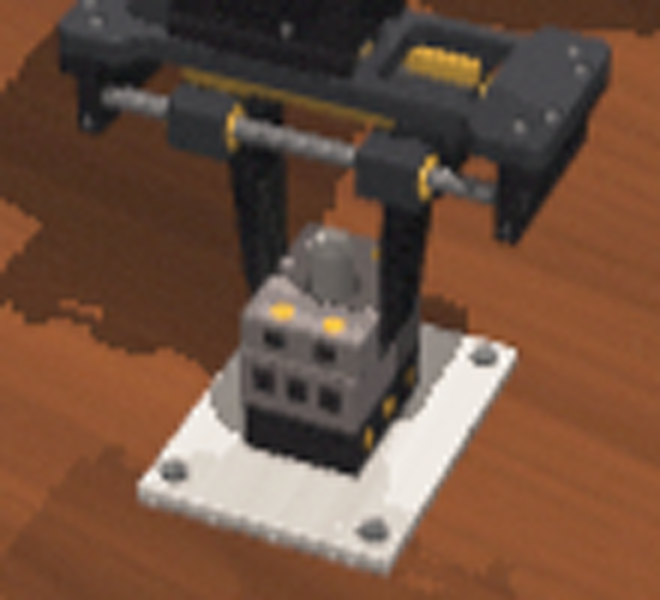

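The thin case sits flush on the thick one, sides aligned, with 17 N of contact. Before releasing, I use its bore to probe where the shaft's axis is in robot coordinates, for the tighter sleeve.

>>> {"api": "step_arm", "payload": {"steps": [[[0, 0, 0], [0, 0, -0.003], 0.75], [[0, 0, 0], [0, 0.001, -0.003], 0.75], [[0, 0, 0], [0, 0.0025, -0.003], 0.75], [[0, 0, 0], [0, 0.0025, -0.003], 0.75], [[0, 0, 0], [0, 0.0025, -0.003], 0.75]]}}

```text
t: 15.77
tcp_pos: [0.5078, -0.0095, 0.062]
eef_rot: [-0.115, 0.993, -0.001, 0.001]
contact_force: [-1.0, -10.9, 4.9]
grip_width: 0.481
finger_force: 25.0
```

>>> {"api": "step_arm", "payload": {"steps": [[[0, 0, 0], [0, -0.002, 0], 0.75], [[0, 0, 0], [0, -0.004, 0], 0.75], [[0, 0, 0], [0, -0.005, 0], 0.75], [[0, 0, 0], [0, -0.005, 0], 0.75], [[0, 0, 0], [0, -0.005, 0], 0.75]]}}

```text
t: 16.18
tcp_pos: [0.5083, -0.0132, 0.0616]
eef_rot: [-0.115, 0.993, 0.0, -0.0]
contact_force: [-0.6, -0.3, -0.6]
grip_width: 0.481
finger_force: 25.0
```

>>> {"api": "step_arm", "payload": {"steps": [[[0, 0, 0], [0, 0.0025, 0], 0.75], [[0, 0, 0], [0.001, 0.0025, 0], 0.75], [[0, 0, 0], [0.0025, 0.0025, 0], 0.75], [[0, 0, 0], [0.0025, 0.0025, 0], 0.75], [[0, 0, 0], [0.0025, 0.0025, 0], 0.75]]}}

```text
t: 16.6
tcp_pos: [0.5054, -0.0114, 0.0618]
eef_rot: [-0.115, 0.993, -0.0, 0.0]
contact_force: [0.7, 0.1, -0.0]
grip_width: 0.481
finger_force: 25.0
```

>>> {"api": "step_arm", "payload": {"steps": [[[0, 0, 0], [-0.002, 0, 0], 0.75], [[0, 0, 0], [-0.004, 0, 0], 0.75], [[0, 0, 0], [-0.005, 0, 0], 0.75], [[0, 0, 0], [-0.005, 0, 0], 0.75], [[0, 0, 0], [-0.005, 0, 0], 0.75]]}}

```text
t: 17.02
tcp_pos: [0.5093, -0.0105, 0.0616]
eef_rot: [-0.115, 0.993, 0.0, -0.001]
contact_force: [-5.1, -3.5, 3.0]
grip_width: 0.481
finger_force: 25.0
```

>>> {"api": "step_arm", "payload": {"steps": [[[0, 0, 0], [0.0025, -0.0003, 0], 0.75], [[0, 0, 0], [0.0027, -0.0004, 0.001], 0.75], [[0, 0, 0], [0.0027, -0.0004, 0.002], 0.75], [[0, 0, 0], [0.0027, -0.0004, 0.0025], 0.75], [[0, 0, 0], [0.0027, -0.0004, 0.0025], 0.75]]}}

```text
t: 17.43
tcp_pos: [0.5078, -0.0113, 0.0599]
eef_rot: [-0.115, 0.993, -0.0, 0.0]
contact_force: [-3.7, -0.6, 11.5]
grip_width: 0.484
finger_force: 25.0
```

>>> {"api": "step_arm", "payload": {"steps": [[[0, 0, 0], [0, 0, 0], 0.75], [[0, 0, 0], [0, 0, 0], 0.3], [[0, 0, 0], [0, 0, 0], 0], [[0, 0, 0], [0, 0, 0], 0], [[0, 0, 0], [0, 0, 0], 0]]}}

```text
t: 17.85
tcp_pos: [0.5077, -0.0113, 0.0591]
eef_rot: [-0.115, 0.993, 0.0, 0.0]
contact_force: [0.6, -0.4, 0.4]
grip_width: 0.704
finger_force: 0.0
```

>>> {"api": "step_arm", "payload": {"steps": [[[0, 0, 0], [0, 0, -0.02], 0], [[0, 0, 0], [0, 0, -0.04], 0], [[0, 0, 0], [0, 0, -0.06], 0], [[0, 0, 0], [0, 0, -0.08], 0], [[0, 0, 0], [0, 0, -0.09], 0]]}}

```text
t: 18.27
tcp_pos: [0.5082, -0.0113, 0.1511]
eef_rot: [-0.115, 0.993, -0.0, 0.001]
contact_force: [0.8, -0.1, 0.2]
grip_width: 0.986
finger_force: 0.0
```

```bash
python3 - <<'E'
from h import *
plan([.6302,.203,.12],1.95)
E
```

```text
t 18.27 tcp [ 0.5082 -0.0113  0.1511] shift [-0.1677  0.1808  0.0313] turn z -0.1486 yaw 1.8014 j6 -1.954
```

>>> {"api": "step_arm", "payload": {"steps": [[[0, 0, -0.03], [-0.026, 0.028, 0], 0.2], [[0, 0, -0.06], [-0.052, 0.056, 0], 0.4], [[0, 0, -0.09], [-0.078, 0.084, 0], 0.45], [[0, 0, -0.12], [-0.104, 0.112, 0], 0.45], [[0, 0, -0.148], [-0.13, 0.14, 0], 0.45]]}}

```text
t: 18.68
tcp_pos: [0.6028, 0.1564, 0.1487]
eef_rot: [-0.189, 0.982, 0.0, -0.0]
contact_force: [0.6, -0.7, 0.1]
grip_width: 0.709
finger_force: 0.0
```

```bash
python3 - <<'E'
from h import *
plan([.6302,.203,.06],1.95)
E
```

```text
t 18.68 tcp [0.6028 0.1564 0.1487] shift [-0.0428  0.0331  0.0887] turn z 0.0007 yaw 1.9507 j6 -1.803
```

>>> {"api": "step_arm", "payload": {"steps": [[[0, 0, 0], [-0.015, 0.012, 0.02], 0.45], [[0, 0, 0], [-0.03, 0.024, 0.04], 0.45], [[0, 0, 0], [-0.043, 0.033, 0.06], 0.45], [[0, 0, 0], [-0.043, 0.033, 0.08], 0.45], [[0, 0, 0], [-0.043, 0.033, 0.088], 0.45]]}}

```text
t: 19.1
tcp_pos: [0.6288, 0.2018, 0.0576]
eef_rot: [-0.189, 0.982, -0.0, -0.002]
contact_force: [0.5, -0.7, -0.3]
grip_width: 0.551
finger_force: 0.0
```

>>> {"api": "step_arm", "payload": {"steps": [[[0, 0, 0], [0, 0, 0.005], 0.45], [[0, 0, 0], [0, 0, 0.01], 0.45], [[0, 0, 0], [0, 0, 0.015], 0.45], [[0, 0, 0], [0, 0, 0.02], 0.45], [[0, 0, 0], [0, 0, 0.02], 0.45]]}}

```text
t: 19.52
tcp_pos: [0.6299, 0.2009, 0.041]
eef_rot: [-0.188, 0.982, 0.0, -0.0]
contact_force: [0.3, -0.2, 0.3]
grip_width: 0.553
finger_force: 0.0
```

```bash
python3 - <<'E'
from h import *
plan([.6302,.203,.004],1.95); print(status.read_state()['grip_width'])
E
```

```text
t 19.52 tcp [0.6299 0.2009 0.041 ] shift [-0.0011  0.0019  0.037 ] turn z -0.0011 yaw 1.9489 j6 -1.74
0.5533011641628875
```

>>> {"api": "step_arm", "payload": {"steps": [[[0, 0, 0], [-0.001, 0.002, 0.012], 0.45], [[0, 0, 0], [-0.001, 0.002, 0.024], 0.45], [[0, 0, 0], [-0.001, 0.002, 0.033], 0.45], [[0, 0, 0], [-0.001, 0.002, 0.036], 0.45], [[0, 0, 0], [-0.001, 0.002, 0.036], 0.5]]}}

```text
t: 19.93
tcp_pos: [0.6296, 0.2033, 0.0038]
eef_rot: [-0.188, 0.982, 0.0, -0.001]
contact_force: [-0.5, 0.8, -0.5]
grip_width: 0.525
finger_force: 0.0
```

>>> {"api": "step_arm", "payload": {"steps": [[[0, 0, 0], [0, 0, 0], 0.6], [[0, 0, 0], [0, 0, 0], 0.9], [[0, 0, 0], [0, 0, 0], 0.9], [[0, 0, 0], [0, 0, 0], 0.9], [[0, 0, 0], [0, 0, 0], 0.9]], "force": 5}}

```text
t: 20.35
tcp_pos: [0.6304, 0.2035, 0.0057]
eef_rot: [-0.188, 0.982, 0.0, 0.0]
contact_force: [0.2, -0.5, 1.8]
grip_width: 0.322
finger_force: 5.0
```

```bash
python3 - <<'E'
from h import *
plan([.6302,.203,.004],1.95); s=status.read_state();print(s['grip_width']*95,s['finger_force'],s['contact_force'])
E
```

```text
t 20.35 tcp [0.6304 0.2035 0.0057] shift [ 0.0004 -0.0004  0.0017] turn z -0.0007 yaw 1.9493 j6 -1.737
30.63367839821398 4.9999560113064945 [ 0.15554216 -0.54746385  1.77962258]
```

Now I open, turn 90° and close again, so the sleeve ends up centred on both axes.

>>> {"api": "step_arm", "payload": {"steps": [[[0, 0, 0], [0, 0, 0], 0.45], [[0, 0, 0], [0, 0, 0], 0.45], [[0, 0, 0.1], [0, 0, 0], 0.45], [[0, 0, 0.2], [0, 0, 0], 0.45], [[0, 0, 0.32], [0, 0, 0], 0.45]]}}

```text
t: 20.77
tcp_pos: [0.6302, 0.2034, 0.0052]
eef_rot: [-0.027, 1.0, 0.0, -0.0]
contact_force: [0.7, -0.9, -0.2]
grip_width: 0.543
finger_force: 0.0
```

>>> {"api": "step_arm", "payload": {"steps": [[[0, 0, 0.12], [0, 0, 0], 0.45], [[0, 0, 0.24], [0, 0, 0], 0.45], [[0, 0, 0.36], [0, 0, 0], 0.45], [[0, 0, 0.48], [0, 0, 0], 0.45], [[0, 0, 0.6], [0, 0, 0], 0.45]]}}

```text
t: 21.18
tcp_pos: [0.6301, 0.2034, 0.0052]
eef_rot: [0.27, 0.963, 0.0, -0.0]
contact_force: [-0.7, -1.0, 1.2]
grip_width: 0.553
finger_force: 0.0
```

>>> {"api": "step_arm", "payload": {"steps": [[[0, 0, 0.12], [0, 0, 0], 0.45], [[0, 0, 0.24], [0, 0, 0], 0.45], [[0, 0, 0.36], [0, 0, 0], 0.45], [[0, 0, 0.48], [0, 0, 0], 0.45], [[0, 0, 0.6], [0, 0, 0], 0.45]]}}

```text
t: 21.6
tcp_pos: [0.6301, 0.2034, 0.0052]
eef_rot: [0.543, 0.84, -0.0, -0.0]
contact_force: [0.2, 0.2, -0.1]
grip_width: 0.547
finger_force: 0.0
```

>>> {"api": "step_arm", "payload": {"steps": [[[0, 0, 0], [0, 0, 0], 0.45], [[0, 0, 0], [0, 0, 0], 0.45], [[0, 0, 0], [0, 0, 0], 0.45], [[0, 0, 0], [0, 0, 0], 0.45], [[0, 0, 0], [0, 0, 0], 0.45]]}}

```text
t: 22.02
tcp_pos: [0.6302, 0.2035, 0.0052]
eef_rot: [0.539, 0.842, 0.0, 0.0]
contact_force: [0.3, 0.4, -1.0]
grip_width: 0.549
finger_force: 0.0
```

```bash
python3 - <<'E'
from h import *
plan([.6304,.2035,.0045],.43); s=status.read_state();print(s['grip_width']*95,s['finger_force'],s['contact_force'])
E
```

```text
t 22.02 tcp [0.6302 0.2035 0.0052] shift [-0.0001  0.0002  0.0007] turn z 0.0012 yaw 0.4312 j6 -0.219
52.11588107223092 0.0 [ 0.29682698  0.36935659 -1.03114967]
```

>>> {"api": "step_arm", "payload": {"steps": [[[0, 0, 0], [0, 0, 0], 0.9], [[0, 0, 0], [0, 0, 0], 0.9], [[0, 0, 0], [0, 0, 0], 0.9], [[0, 0, 0], [0, 0, 0], 0.9], [[0, 0, 0], [0, 0, 0], 0.9]], "force": 25}}

```text
t: 22.43
tcp_pos: [0.6302, 0.2035, 0.0052]
eef_rot: [0.54, 0.842, 0.0, 0.0]
contact_force: [-0.2, 0.0, 0.2]
grip_width: 0.316
finger_force: 25.0
```

>>> {"api": "step_arm", "payload": {"steps": [[[0, 0, 0], [0, 0, -0.02], 0.9], [[0, 0, 0], [0, 0, -0.05], 0.9], [[0, 0, 0], [0, 0, -0.08], 0.9], [[0, 0, 0], [0, 0, -0.11], 0.9], [[0, 0, 0], [0, 0, -0.13], 0.9]]}}

```text
t: 22.85
tcp_pos: [0.6306, 0.2036, 0.138]
eef_rot: [0.54, 0.842, 0.001, 0.001]
contact_force: [-0.2, 0.5, -0.2]
grip_width: 0.315
finger_force: 25.0
```

```bash
python3 - <<'E'
from h import *
plan([.5074,-.0115,.13],.43); s=status.read_state();print(s['grip_width']*95,s['finger_force'],s['contact_force'])
E
```

```text
t 22.85 tcp [0.6306 0.2036 0.138 ] shift [-0.1442 -0.2016  0.0076] turn z -0.0005 yaw 0.4295 j6 -0.217
29.87819730332918 24.999743588268757 [-0.18091345  0.5249714  -0.21175531]
```

>>> {"api": "step_arm", "payload": {"steps": [[[0, 0, 0], [-0.02, -0.028, 0], 0.9], [[0, 0, 0], [-0.04, -0.056, 0], 0.9], [[0, 0, 0], [-0.06, -0.084, 0], 0.9], [[0, 0, 0], [-0.08, -0.112, 0], 0.9], [[0, 0, 0], [-0.1, -0.14, 0], 0.9]]}}

```text
t: 23.27
tcp_pos: [0.5434, 0.0532, 0.1352]
eef_rot: [0.54, 0.842, 0.0, -0.0]
contact_force: [0.4, -0.4, -1.2]
grip_width: 0.311
finger_force: 25.0
```

>>> {"api": "step_arm", "payload": {"steps": [[[0, 0, 0], [-0.015, -0.02, 0], 0.9], [[0, 0, 0], [-0.03, -0.04, 0], 0.9], [[0, 0, 0], [-0.044, -0.0615, 0], 0.9], [[0, 0, 0], [-0.044, -0.0615, 0], 0.9], [[0, 0, 0], [-0.044, -0.0615, 0], 0.9]]}}

```text
t: 23.68
tcp_pos: [0.5067, -0.0122, 0.1354]
eef_rot: [0.541, 0.841, 0.0, 0.0]
contact_force: [-0.5, 0.3, -0.5]
grip_width: 0.312
finger_force: 25.0
```

>>> {"api": "step_arm", "payload": {"steps": [[[0, 0, 0], [0, 0, 0.007], 0.9], [[0, 0, 0], [0, 0, 0.015], 0.9], [[0, 0, 0], [0, 0, 0.018], 0.9], [[0, 0, 0], [0, 0, 0.018], 0.9], [[0, 0, 0], [0, 0, 0.018], 0.9]]}}

```text
t: 24.1
tcp_pos: [0.5069, -0.0109, 0.1167]
eef_rot: [0.54, 0.842, -0.0, -0.0]
contact_force: [-0.4, -0.8, -1.1]
grip_width: 0.316
finger_force: 25.0
```

```bash
python3 - <<'E'
from h import *
plan([.5074,-.0115,.102],.43); s=status.read_state();print(s['grip_width']*95,s['finger_force'],s['contact_force'])
E
```

```text
t 24.1 tcp [ 0.5069 -0.0109  0.1167] shift [-0.0008  0.0002  0.0147] turn z 0.0001 yaw 0.4301 j6 -0.582
30.04102746753323 24.999894469510764 [-0.43632996 -0.82652357 -1.07624298]
```

>>> {"api": "step_arm", "payload": {"steps": [[[0, 0, 0], [-0.0007, 0.0002, 0.005], 0.9], [[0, 0, 0], [-0.0007, 0.0002, 0.01], 0.9], [[0, 0, 0], [-0.0007, 0.0002, 0.0135], 0.9], [[0, 0, 0], [-0.0007, 0.0002, 0.0135], 0.9], [[0, 0, 0], [-0.0007, 0.0002, 0.0135], 0.9]]}}

```text
t: 24.52
tcp_pos: [0.5073, -0.0119, 0.1034]
eef_rot: [0.54, 0.841, -0.0, -0.0]
contact_force: [0.2, -0.3, -1.4]
grip_width: 0.312
finger_force: 25.0
```

```bash
python3 - <<'E'
from h import *
plan([.5074,-.0115,.102],.43)
im=snapshot('scene');c=proj('scene',[.508,-.0117,.07])[0].astype(int);x,y=c-[40,40];save('hov3.png',cv2.resize(im[y:y+75,x:x+80],(640,600),interpolation=cv2.INTER_CUBIC))
E
```

```text
t 24.52 tcp [ 0.5073 -0.0119  0.1034] shift [0.0003 0.0003 0.0014] turn z -0.0008 yaw 0.4292 j6 -0.583
```

View pics/hov3.png

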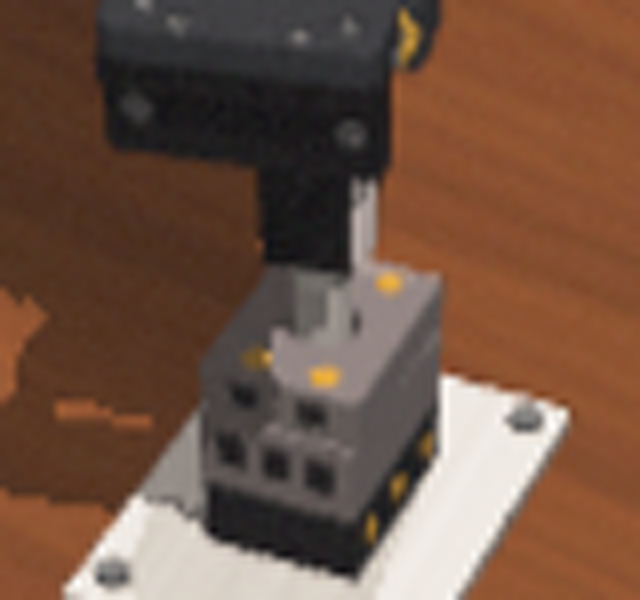

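Both cases are stacked square on the block, and the sleeve is held right above the shaft at about (320,290). I descend slowly.

>>> {"api": "step_arm", "payload": {"steps": [[[0, 0, 0], [0, 0, 0.002], 0.9], [[0, 0, 0], [0, 0, 0.004], 0.9], [[0, 0, 0], [0, 0, 0.006], 0.9], [[0, 0, 0], [0, 0, 0.0075], 0.9], [[0, 0, 0], [0, 0, 0.0075], 0.9]]}}

```text
t: 24.98
tcp_pos: [0.5073, -0.0119, 0.0959]
eef_rot: [0.54, 0.841, -0.0, -0.0]
contact_force: [0.3, -0.4, -0.5]
grip_width: 0.312
finger_force: 25.0
```

>>> {"api": "step_arm", "payload": {"steps": [[[0, 0, 0], [0, 0, 0.001], 0.9], [[0, 0, 0], [0, 0, 0.002], 0.9], [[0, 0, 0], [0, 0, 0.003], 0.9], [[0, 0, 0], [0, 0, 0.003], 0.9], [[0, 0, 0], [0, 0, 0.003], 0.9]]}}

```text
t: 25.4
tcp_pos: [0.5074, -0.0119, 0.0932]
eef_rot: [0.54, 0.841, 0.0, -0.0]
contact_force: [-0.1, 0.1, -1.6]
grip_width: 0.315
finger_force: 25.0
```

>>> {"api": "step_arm", "payload": {"steps": [[[0, 0, 0], [0, 0, 0.002], 0.9], [[0, 0, 0], [0, 0, 0.004], 0.9], [[0, 0, 0], [0, 0, 0.005], 0.9], [[0, 0, 0], [0, 0, 0.005], 0.9], [[0, 0, 0], [0, 0, 0.005], 0.9]]}}

```text
t: 25.82
tcp_pos: [0.5074, -0.0119, 0.0881]
eef_rot: [0.54, 0.842, 0.0, -0.0]
contact_force: [0.1, 0.1, -1.3]
grip_width: 0.313
finger_force: 25.0
```

>>> {"api": "step_arm", "payload": {"steps": [[[0, 0, 0], [0, 0, 0.003], 0.9], [[0, 0, 0], [0, 0, 0.006], 0.9], [[0, 0, 0], [0, 0, 0.008], 0.9], [[0, 0, 0], [0, 0, 0.009], 0.9], [[0, 0, 0], [0, 0, 0.009], 0.9]]}}

```text
t: 26.23
tcp_pos: [0.5073, -0.0119, 0.0789]
eef_rot: [0.54, 0.842, -0.0, -0.0]
contact_force: [0.1, 0.2, -0.9]
grip_width: 0.313
finger_force: 25.0
```

>>> {"api": "step_arm", "payload": {"steps": [[[0, 0, 0], [0, 0, 0.0007], 0.9], [[0, 0, 0], [0, 0, 0.0014], 0.9], [[0, 0, 0], [0, 0, 0.002], 0.9], [[0, 0, 0], [0, 0, 0.002], 0.9], [[0, 0, 0], [0, 0, 0.002], 0.9]]}}

```text
t: 26.65
tcp_pos: [0.5074, -0.0119, 0.0772]
eef_rot: [0.54, 0.842, 0.0, 0.0]
contact_force: [0.2, -0.6, -1.6]
grip_width: 0.313
finger_force: 25.0
```

>>> {"api": "step_arm", "payload": {"steps": [[[0, 0, 0], [0, 0, 0.0003], 0.9], [[0, 0, 0], [0, 0, 0.0006], 0.9], [[0, 0, 0], [0, 0, 0.0006], 0.9], [[0, 0, 0], [0, 0, 0.0006], 0.9], [[0, 0, 0], [0, 0, 0.0006], 0.9]]}}

```text
t: 27.07
tcp_pos: [0.5075, -0.0119, 0.0771]
eef_rot: [0.54, 0.842, 0.0, 0.0]
contact_force: [-2.4, -0.2, 6.7]
grip_width: 0.314
finger_force: 25.0
```

The sleeve is home at TCP z = 0.077 with 6.7 N of contact. I release and lift clear.

>>> {"api": "step_arm", "payload": {"steps": [[[0, 0, 0], [0, 0, -0.0004], 0.9], [[0, 0, 0], [0, 0, -0.0004], 0.9], [[0, 0, 0], [0, 0, -0.0004], 0.5], [[0, 0, 0], [0, 0, -0.0004], 0.3], [[0, 0, 0], [0, 0, -0.0004], 0.2]]}}

```text
t: 27.48
tcp_pos: [0.5074, -0.0119, 0.0769]
eef_rot: [0.54, 0.842, 0.0, -0.0]
contact_force: [0.2, -0.6, 1.5]
grip_width: 0.469
finger_force: 0.0
```

>>> {"api": "step_arm", "payload": {"steps": [[[0, 0, 0], [0, 0, 0], 0.2], [[0, 0, 0], [0, 0, 0], 0.2], [[0, 0, 0], [0, 0, -0.02], 0.2], [[0, 0, 0], [0, 0, -0.05], 0.2], [[0, 0, 0], [0, 0, -0.08], 0.2]]}}

```text
t: 27.9
tcp_pos: [0.5069, -0.0119, 0.1574]
eef_rot: [0.54, 0.841, -0.0, -0.001]
contact_force: [1.1, -0.0, 0.2]
grip_width: 0.782
finger_force: 0.0
```

>>> {"api": "step_arm", "payload": {"steps": [[[0, 0, 0], [0, 0, -0.02], 0.2], [[0, 0, 0], [0, 0, -0.04], 0.2], [[0, 0, 0], [0, 0, -0.04], 0.2], [[0, 0, 0], [0, 0, -0.04], 0.2], [[0, 0, 0], [0, 0, -0.04], 0.2]]}}

```text
t: 28.32
tcp_pos: [0.507, -0.0119, 0.1963]
eef_rot: [0.54, 0.842, -0.0, -0.0]
contact_force: [0.7, -0.0, -0.6]
grip_width: 0.8
finger_force: 0.0
```

```bash
python3 - <<'E'
from h import *
s=status.read_state();print(s['t'],s['tcp_pos'],s['contact_force'])
im=snapshot('scene');c=proj('scene',[.508,-.0117,.07])[0].astype(int);x,y=c-[40,40];save('end.png',cv2.resize(im[y:y+75,x:x+80],(640,600),interpolation=cv2.INTER_CUBIC))
E
```

```text
28.3167 [ 0.50700041 -0.01186857  0.19628609] [ 0.72527171 -0.00972957 -0.59537027]
```

View pics/end.png

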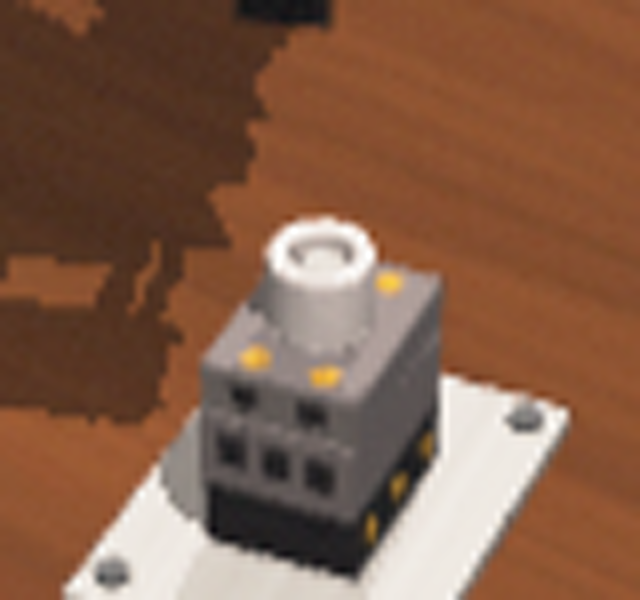

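The stack is complete and square. The sleeve stands upright on the thin case at about (320,290), with the shaft end just below its rim, and the gripper is clear.

```bash
python3 -c "
from station import manip
print(manip.sign_off())"
```

```text
the job is handed in; nothing more can be done
None
```

The rotary switch is built and handed in at about 28 s of the 69 s: thick case, thin case and sleeve were each carried down in the gripper and look square and fully home in the last picture, though no verdict came back.

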